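# Close and vent the bait cup

## Task

Close the open white bait cup on the shelf: set its loose cover in the mouth and press it down by its grey ring or white plate, not by the red button, until the rubber seal is squeezed fully home and the cover sits level. Then press the red vent button until its top is level with the grey ring around it, never to the bottom of its stroke (that unlocks the cover), and finish while still holding it there to bleed the air off. Leave the cup where it stands, do not ram the cover, and leave everything else on the shelf alone.

Things in the scene. Friction and masses are not known exactly. Their poses are not given: they have to be found in the camera images.
- cup: Open white plastic bait cup, loose, upright on the shelf, about 0.3 to 0.65 kg. Outside diameter 90 mm at the foot, 100 mm at the rim; rim 80 mm high; mouth 92 mm inside. Origin at the centre of its underside, z up. A dark rubber seal ring lies on its rim (see seal).
- cup_rim (a point): Centre of the cup's mouth at the height of the plastic rim, 80 mm above the cup's underside.
- seal (a joint): How far the seal ring on the cup's rim is squeezed down, in m: 0 free, 0.004 home. Ring 100 mm outside, 91 mm inside; its top is 6 mm above the plastic rim (86 mm above the shelf) when free, 2 mm above it when home. It goes straight down under a push of about 10 N, then stays down; a lighter push does not move it.
- cover: Loose white cover, 0.13 kg, lying right way up. Origin: centre of its underside, z up. Plug, 84 mm diameter, chamfered foot, 0 to 12 mm above the origin (enters the mouth); round plate, 108 mm, 12 to 17 mm (rests on the seal), small tab at its +x edge; upright grey ring (collar), 44 mm outside, 33 inside, 17 to 31 mm: grip and press here. The red button stands in the collar.
- cover_flange (a point): Centre of the underside of the cover's plate (the face that rests on the seal), 12 mm above the cover's origin. It is 6 mm above the plastic rim when set on the free seal, 2 mm above it when home.
- cover_collar (a point): Centre of the top edge of the collar, 31 mm above the cover's origin, on the button's axis.
- button_top (a point): Centre of the top face of the red vent button (31 mm in diameter); it moves with the button. With the button up it is 8 mm above the collar's top edge; level with it is where it must be held.
- vent_button (a joint): Travel of the red spring button down into the collar, in m: 0 up, 0.008 level with the collar's top edge, 0.013 bottom of the stroke. Sprung: about 2 N to start it, 6 N when level, 8.5 N at the bottom; it springs up when let go.
- mug: Blue ceramic mug, 82 mm in diameter, 92 mm high, with a handle on its own +y side. Bystander. Origin under its centre.
- mould: Chrome sinker mould, a block 43 x 130 x 45 mm with two wooden grips towards its own -y (to 178 mm from the origin). Bystander. Origin under the block's centre.
- sinker_a: Grey bell sinker, 25 mm in diameter, 40 mm high. Bystander.
- sinker_b: Grey bell sinker like the other. Bystander.
- jar: Glass jar with a green cap, 68 mm in diameter, 85 mm high. Bystander.
- spool: Spool of green line lying flat, 80 mm in diameter, 38 mm high. Bystander.
- pliers: Long-nose pliers with orange grips, lying flat, 170 mm long, 14 mm high. Bystander.
Not all that is in view belongs to the job. Leave any purple look-alike of the cover alone. What is shaped like the cup but pink is not meant.

How it is judged:
On the way:
1. the cover is in the cup's mouth, pressed home on the squeezed seal and level, with the red button up (z of cover_flange in the frame of cup_rim between 0 and 0.0035 m and horizontal distance between cover_flange and cup_rim below 0.007 m and angle between cover's own z axis and vertical below 0.05 rad and value of joint vent_button below 0.002 m), for 0.2 s.
At the end, for the whole second after the job is handed in: Fingers hold the red button at 6 to 10 mm travel (8 = level with the collar), pushing with 2 to 25 N; the cover is home (plate 0 to 3.5 mm above the rim, centred within 7 mm, within 0.05 rad of level) and still; the cup is upright on the shelf within 30 mm of its start (value of joint vent_button between 0.006 and 0.01 m and contact force between the fingers and cover between 2 and 25 N and z of cover_flange in the frame of cup_rim between 0 and 0.0035 m and horizontal distance between cover_flange and cup_rim below 0.007 m and angle between each of cover, cup's own z axis and vertical below 0.05 rad and height (world z) of cup below 0.005 m and distance of cup from where it was at the start of the episode below 0.03 m and linear speed of cover below 0.01 m/s); the arm keeps its last pose, push and grip.
It fails at once if the red button is pushed to the bottom of its stroke (deeper than 11.5 mm), which unlocks the cover (value of joint vent_button above 0.0115 m).
It fails at once if the cover is rammed onto the cup (more than 50 N between them) (contact force between cover and cup above 50 N).
It fails at once if a bystander is shifted by more than 20 mm (distance of any of mug, mould, sinker_a, sinker_b, jar, spool, pliers from where it was at the start of the episode above 0.02 m).
It also fails if it takes over 51 s, if anything falls off the work surface, if the arm or the gripper's body presses on something with over 40 N, if the wrist force passes 120 N, or if a joint passes its speed limit or range.

## Robot

A 6-joint arm with a two-finger parallel gripper is mounted at the origin on the work surface. World frame = base frame: x ahead of the robot, y to its left, z up, the work surface at z = 0. Lengths are in m, angles in rad, forces in N, time in s.
With the tool pointing down it reaches from about 0.25 to 0.775 m from the base axis. Payload 4 kg.
Tool frame: the origin (TCP) lies at the very end of the fingers, on their centre line; the grasp point (between the pads) lies 19 mm behind it; x points along the fingers, y is the direction in which the jaws open and shut, and the axes are right-handed (so a half turn about x gives the same grasp; the last joint's range is limited). The gripper opens to 94 mm and grips with 3 to 60 N. Pads are 16 mm wide; open, the fingers measure 119 mm over their backs; the gripper's body (75 mm by 177 mm) begins 78 mm behind the grasp point.
Start: joints at [1.025, 0.087, 1.371, -0, 1.684, -0.103], TCP at [0.236, 0.497, 0.206] pointing down, gripper open.
Joint ranges: [-3.1, 3.1], [-0.76, 2.03], [0.27, 2.55], [-1.08, 4.22], [0.17, 2.65], [-2.57, 2.57]. Speed limits (rad/s): [2.79, 2.79, 3.14, 3.14, 3.14, 3.14].

## Interface

Orientations are given as [roll, pitch, yaw] about the fixed x, y, z axes, in that order (R = Rz(yaw) Ry(pitch) Rx(roll)).
In Python, from bench import robot gives the robot as it stands.
- The arm moves only by the tool carry_out, never from a script. Its argument "targets" is a list of rows, each a list of 5 numbers: the closure, from 0 (fully open) to 1 (shut), then the shift along the tool's x, y, z in cm, then the turn about the tool's x in degrees. In form: [[fingers, tx, ty, tz, turn], ...]. A call has 1 to 20 rows; each row shifts and turns the commanded pose from where the row before left it, along the tool's axes as they then stand; what a row does not reach is not made up. A row lasts 1/10 s, in which the tool goes at most 50 mm and 8.59 degrees, less where a joint would pass 70% of its speed; a pose out of reach is approached as far as the arm can. A call is refused whole if a number of a shift passes 5 or a number of a turn 8.59, either way. A call with a gripper value outside its range is refused whole. The fingers move at their own pace and stop on an object; the grip force is fixed at half the most. Time passes only in rows, so rows that do not move let the fingers close. It gives the time, the measured TCP pose, the force and the opening at its end, in the units of the state.
- robot.get_obs(): the state, without advancing time (a new reading comes with each control period).
- robot.snapshot(name): name is "scene" or "top"; returns a dict with "image" (420x560x3 uint8, red, green, blue), "camera_matrix" (3x3 intrinsics, pixels), "distortion" ([k1, k2, p1, p2, k3] as OpenCV has them; the pictures are not rectified), "pose" (4x4, takes a point from camera to world coordinates). Camera axes: x right, y up, looking along -z (the intrinsics and any distortion apply to the point x, -y, -z); pixel columns grow to the right and rows downward; lengths in m; the calibration is good to about 2 mm. A picture is of the moment at which its call begins. There is no depth.
- robot.close_job(): hands the job in, once; it reports no verdict.
The state is a dict: "time": time; "joint_positions": joint angles; "qvel": joint speeds; "joint_torque": joint torques, N m; "tool_pos": TCP position; "ee_rot": TCP orientation; "wrist_force": force on the tool from outside, world axes, zero at the start; "wrist_torque": the same for the moment, N m; "width": finger opening in m.
Only numpy, scipy, OpenCV 4.12 (cv2) and the standard library are available. Lean on these libraries where they do the work, as an engineer would, in place of code of your own. Each camera call takes 0.05 s, during which the arm holds its last target. There are 200 camera calls.

## Working session

There is one attempt and no reset: what is moved stays moved. The work goes in short steps, Python scripts to look and compute and a tool call to move; the robot and the scene stay as the last step left them, time stands still between calls to the robot, and variables do not carry over. Pictures are saved under pics/ and viewed, about 8 in all and at most 12, crops included, and the job is handed in when it is done.

Besides the shell and the picture viewer there is one more tool, called after "Call:" in YAML: its name, and indented under it one key for each argument. carry_out: Moves the arm, as the interface text tells. Its arguments: {"type":"object","properties":{"targets":{"type":"array","items":{"type":"array","items":{"type":"number"}}}},"required":["targets"]}

```bash
mkdir -p pics; ls; python3 - <<'E'
from bench import robot
import cv2,json
for n in("scene","top"):
    s=robot.snapshot(n); cv2.imwrite(f"pics/{n}0.png",s["image"][:,:,::-1]); print(n,s["camera_matrix"],s["distortion"],s["pose"])
print(robot.get_obs())
E
```

```text
pics
scene [[507.84959463   0.         289.24480386]
 [  0.         507.84959463 200.68516882]
 [  0.           0.           1.        ]] [-0.19248199  0.          0.          0.          0.        ] [[-0.08017325 -0.64907488  0.75648797  1.53517927]
 [ 0.99666706 -0.04072847  0.07068217  0.16018442]
 [-0.01506743  0.75963346  0.65017688  0.87647707]
 [ 0.          0.          0.          1.        ]]
top [[439.23445598   0.         275.16763781]
 [  0.         439.23445598 203.40357207]
 [  0.           0.           1.        ]] [-0.06136744  0.          0.          0.          0.        ] [[-0.02375858  0.99579055 -0.08852524  0.51991064]
 [-0.99967441 -0.0228399   0.01137627  0.06443225]
 [ 0.00930647  0.0887667   0.99600897  1.18127789]
 [ 0.          0.          0.          1.        ]]
{'time': 0.1, 'joint_positions': array([ 1.02488594e+00,  8.78548052e-02,  1.37208076e+00, -2.04834700e-05,
        1.68359846e+00, -1.03117115e-01]), 'qvel': array([-0.00068627, -0.00097684, -0.00224719, -0.00097166,  0.000253  ,
       -0.00149124]), 'joint_torque': array([ 2.97677223e-03, -3.41251123e+01, -3.03302836e+01,  7.19869486e-02,
        3.04328918e-02, -1.06229422e-04]), 'tool_pos': array([0.23541915, 0.496527  , 0.20444694]), 'ee_rot': array([-1.66342757,  1.56885485, -2.10622312]), 'wrist_force': array([ 0.5078097 , -0.1543724 ,  0.11834055]), 'wrist_torque': array([0.03100971, 0.03807804, 0.04565625]), 'width': 0.09383523472640738}
```

View pics/scene0.png

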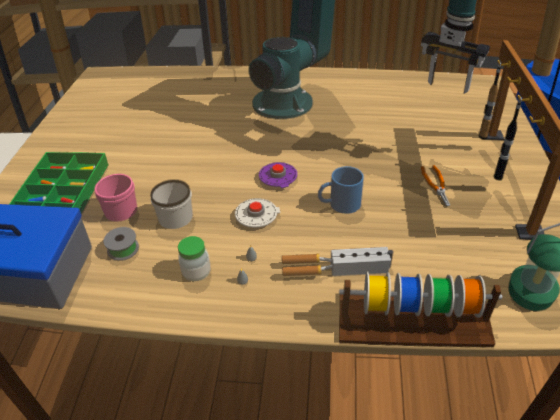

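View pics/top0.png

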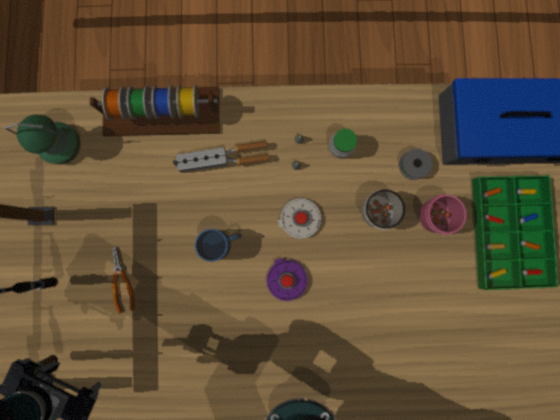

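The scene view shows the white cover at about (256,213), the cup at (172,203) and the pink decoy at (117,197). In the top view the cover is at (301,218), the cup at (384,209) and the purple decoy at (287,280). Next I'll measure.

```bash
cat > h.py <<'E'
import numpy as np, cv2
from bench import robot
from scipy.spatial.transform import Rotation as R
def ray(s,uv):
    p=cv2.undistortPoints(np.array([[uv]],float),s["camera_matrix"],np.array(s["distortion"]))[0,0]
    T=np.array(s["pose"]); return T[:3,3],T[:3,:3]@np.array([p[0],-p[1],-1.])
def onz(s,uv,z):
    o,d=ray(s,uv); return o+d*(z-o[2])/d[2]
def tri(s1,a,s2,b):
    o1,d1=ray(s1,a);o2,d2=ray(s2,b); d1/=np.linalg.norm(d1);d2/=np.linalg.norm(d2)
    t=np.linalg.lstsq(np.c_[d1,-d2],o2-o1,rcond=None)[0]
    p,q=o1+t[0]*d1,o2+t[1]*d2; return (p+q)/2,np.linalg.norm(p-q)
def red(s,box):
    x0,y0,x1,y1=box; im=s["image"][y0:y1,x0:x1].astype(int)
    m=((im[...,0]>110)&(im[...,1]<70)&(im[...,2]<70)).astype(np.uint8)
    n,l,st,c=cv2.connectedComponentsWithStats(m); k=1+np.argmax(st[1:,4]); return c[k]+[x0,y0],st[k]
E
python3 - <<'E'
from h import *
S=robot.snapshot("scene");T=robot.snapshot("top")
a,sa=red(S,(235,195,285,230)); b,sb=red(T,(280,195,325,242))
print(a,sa,b,sb); print("tri button",tri(S,a,T,b)); print("top onz.037",onz(T,b,.037),"scene",onz(S,a,.036))
def blob(s,box,f):
    x0,y0,x1,y1=box; im=s["image"][y0:y1,x0:x1].astype(int); return f(im).astype(np.uint8)
# white plate outline in top
x0,y0,x1,y1=270,190,330,246; im=T["image"][y0:y1,x0:x1]
m=((im.max(2).astype(int)-im.min(2)<45)&(im.min(2)>120)).astype(np.uint8)
c=max(cv2.findContours(m,0,1)[0],key=cv2.contourArea); c=cv2.convexHull(c); e=cv2.fitEllipse(c); print("plate",e,onz(T,np.array(e[0])+[x0,y0],.017))
v=[]
for n,s,(x0,y0,x1,y1) in(("T",T,(350,180,416,240)),("S",S,(140,170,205,235))):
    v.append(cv2.resize(s["image"][y0:y1,x0:x1,::-1],(400,400 if n=="S" else 364),interpolation=cv2.INTER_CUBIC)[:364])
cv2.imwrite("pics/cup.png",np.hstack(v))
print(R.from_euler("xyz",robot.get_obs()["ee_rot"]).as_matrix().round(3))
E
```

```text
[255.25609756 206.76829268] [14  8 13  9 82] [300.61956522 217.61956522] [16 18 11 11 92]
tri button (array([ 0.58309677, -0.0148248 ,  0.03335444]), np.float64(0.0008078078795119762))
top onz.037 [ 0.58284753 -0.01417228  0.037     ] scene [ 0.58609731 -0.01468065  0.036     ]
plate ((30.186195373535156, 28.370010375976562), (33.76115798950195, 36.73017883300781), 173.85182189941406) [ 0.58198025 -0.01433736  0.017     ]
[[-0.001  0.428  0.904]
 [-0.001  0.904 -0.428]
 [-1.    -0.001 -0.   ]]
```

View pics/cup.png

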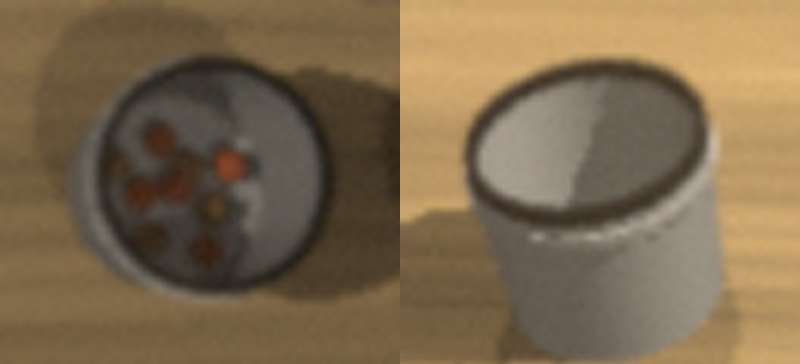

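```bash
python3 - <<'E'
from h import *
S=robot.snapshot("scene");T=robot.snapshot("top")
a=(170.4,193.1-.3);b=(385.4,208.8)
print(tri(S,a,T,b),onz(T,b,.086),onz(S,a,.086))
for dx in(-19.2,19.2): print(onz(T,(b[0]+dx,b[1]),.086))
o=robot.get_obs();M=R.from_euler("xyz",o["ee_rot"]).as_matrix()
print(o["tool_pos"],(M.T@(np.array([.583,-.0145,.10])-o["tool_pos"])*100).round(2))
E
```

```text
(array([ 0.59750337, -0.22573465,  0.08062939]), np.float64(0.0015409276084720597)) [ 0.59726708 -0.22510063  0.086     ] [ 0.60394033 -0.2223058   0.086     ]
[ 0.59840642 -0.17641346  0.086     ]
[ 0.5961187  -0.27403064  0.086     ]
[0.23558496 0.49679557 0.20506884] [ 10.53 -31.31  53.3 ]
```

Call:
carry_out:
  targets:
    - [0.3,0,-1.74,2.96,0]
    - [0.3,0,-1.74,2.96,0]
    - [0.3,0,-1.74,2.96,0]
    - [0.3,0,-1.74,2.96,0]
    - [0.3,0,-1.74,2.96,0]
    - [0.3,0,-1.74,2.96,0]
    - [0.3,0,-1.74,2.96,0]
    - [0.3,0,-1.74,2.96,0]
    - [0.3,0,-1.74,2.96,0]
    - [0.3,0,-1.74,2.96,0]
    - [0.3,0,-1.74,2.96,0]
    - [0.3,0,-1.74,2.96,0]
    - [0.3,0,-1.74,2.96,0]
    - [0.3,0,-1.74,2.96,0]
    - [0.3,0,-1.74,2.96,0]
    - [0.3,0,-1.74,2.96,0]
    - [0.3,0,-1.74,2.96,0]
    - [0.3,0,-1.74,2.96,0]
    - [0.3,0,0,0,0]
    - [0.3,0,0,0,0]

```text
time: 2.3
tool_pos: [0.5828, -0.0146, 0.2049]
ee_rot: [3.023, 1.569, 2.579]
wrist_force: [-0.3, 0.4, 0.7]
width: 0.0658
```

Call:
carry_out:
  targets:
    - [0.3,3,0,0,0]
    - [0.3,3,0,0,0]
    - [0.3,3,0,0,0]
    - [0.3,3,0,0,0]
    - [0.3,0,0,0,0]
    - [0.3,0,0,0,0]

```text
time: 2.9
tool_pos: [0.5824, -0.0132, 0.0859]
ee_rot: [2.981, 1.57, 2.539]
wrist_force: [-0.1, 0.0, -0.3]
width: 0.0658
```

```bash
python3 - <<'E'
from h import *
S=robot.snapshot("scene");T=robot.snapshot("top")
o=robot.get_obs();M=R.from_euler("xyz",o["ee_rot"]).as_matrix()
print(o["tool_pos"],o["width"],o["wrist_force"],(M.T@(np.array([.583,-.0145,.02])-o["tool_pos"])*100).round(2)); print(M.round(3))
def pr(s,p):
    P=np.array(s["pose"]);q=P[:3,:3].T@(p-P[:3,3]);q=q*[1,-1,-1];return cv2.projectPoints(q[None],np.zeros(3),np.zeros(3),s["camera_matrix"],np.array(s["distortion"]))[0][0,0]
print(pr(S,o["tool_pos"]),pr(T,o["tool_pos"]))
v=[cv2.resize(s["image"][y:y+80,x:x+80,::-1],(400,400),interpolation=cv2.INTER_CUBIC) for s,x,y in((S,215,150),(T,260,178))]
cv2.imwrite("pics/g1.png",np.hstack(v))
E
```

```text
[ 0.5841585  -0.01386285  0.0880952 ] 0.06603656209391748 [ 0.60315416  0.16025397 -0.27217083] [ 6.81 -0.12 -0.1 ]
[[ 0.004  0.428  0.904]
 [-0.     0.904 -0.428]
 [-1.     0.001  0.004]]
[254.44836958 190.29167758] [301.85339389 215.93982288]
```

View pics/g1.png

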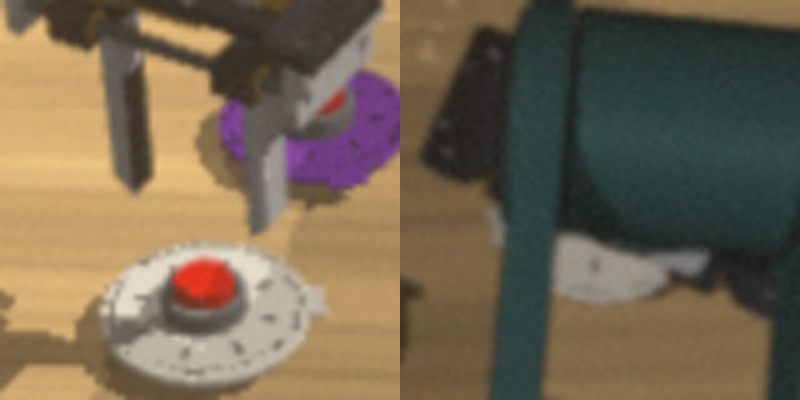

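The scene crop shows the fingertip midpoint at (255,192), directly above the cover with the collar between the jaws. I'll descend and grip.

Call:
carry_out:
  targets:
    - [0.3,2.2,0,-0.05,0]
    - [0.3,2.2,0,0,0]
    - [0.3,1.2,0,0,0]
    - [0.3,0.5,0,0,0]
    - [0.3,0.5,0,0,0]
    - [0.3,0,0,0,0]
    - [0.3,0,0,0,0]

```text
time: 3.7
tool_pos: [0.5832, -0.0142, 0.0205]
ee_rot: [0.386, 1.569, -0.057]
wrist_force: [-0.5, 0.2, -0.2]
width: 0.0654
```

Call:
carry_out:
  targets:
    - [0.4,0,0,0,0]
    - [0.5,0,0,0,0]
    - [0.6,0,0,0,0]
    - [0.7,0,0,0,0]
    - [0.8,0,0,0,0]
    - [1,0,0,0,0]
    - [1,0,0,0,0]
    - [1,0,0,0,0]
    - [1,0,0,0,0]

```text
time: 4.6
tool_pos: [0.5826, -0.0143, 0.0198]
ee_rot: [-0.108, 1.57, -0.551]
wrist_force: [-0.9, -1.2, 4.1]
width: 0.0423
```

Call:
carry_out:
  targets:
    - [1,-1,0,0,0]
    - [1,-2,0,0,0]
    - [1,-3,0,0,0]
    - [1,-3,0,0,0]
    - [1,-3,0,0,0]
    - [1,-2,0,0,0]
    - [1,-1,0,0,0]
    - [1,0,0,0,0]
    - [1,0,0,0,0]
    - [1,0,0,0,0]

```text
time: 5.6
tool_pos: [0.5814, -0.0139, 0.1673]
ee_rot: [-2.874, 1.567, 2.967]
wrist_force: [0.6, -0.6, -1.1]
width: 0.0421
```

```bash
python3 - <<'E'
from h import *
S=robot.snapshot("scene");P=[]
for i in range(8):
    o=robot.get_obs(); P.append(o["tool_pos"]); robot.snapshot("top")
p=np.mean(P,0);M=R.from_euler("xyz",o["ee_rot"]).as_matrix()
print(p,np.std(P,0),o["width"],o["wrist_force"]);print(M.round(3))
print((M.T@(np.array([.598,-.2255,.15])-p)*100).round(2))
v=S["image"][60:260,180:320,::-1];cv2.imwrite("pics/g2.png",cv2.resize(v,None,fx=3,fy=3))
E
```

```text
[ 0.5819905  -0.01403235  0.16840363] [3.03310913e-04 4.37200934e-05 6.37509016e-04] 0.04233086132320506 [ 0.18032327 -0.28642191 -1.69024964]
[[-0.     0.429  0.904]
 [ 0.     0.904 -0.429]
 [-1.    -0.    -0.   ]]
[  1.84 -18.42  10.51]
```

View pics/g2.png

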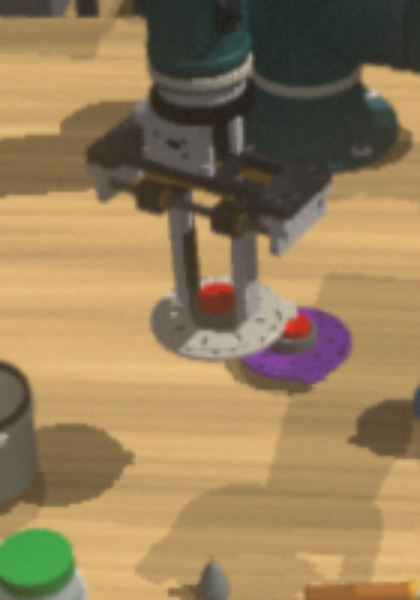

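The cover is held level by the collar at crop (218,310), with the purple decoy undisturbed below it. I'll carry it over the cup.

Call:
carry_out:
  targets:
    - [1,0,-0.92,0.52,0]
    - [1,0,-1.84,1.05,0]
    - [1,0,-1.84,1.05,0]
    - [1,0,-1.84,1.05,0]
    - [1,0,-1.84,1.05,0]
    - [1,0,-1.84,1.05,0]
    - [1,0,-1.84,1.05,0]
    - [1,0,-1.84,1.05,0]
    - [1,0,-1.84,1.05,0]
    - [1,0,-1.84,1.05,0]
    - [1,0,-0.92,0.52,0]
    - [1,1.5,0,0,0]
    - [1,1.5,0,0,0]
    - [1,1,0,0,0]
    - [1,0,0,0,0]
    - [1,0,0,0,0]

```text
time: 7.65
tool_pos: [0.5982, -0.2243, 0.1287]
ee_rot: [3.014, 1.569, 2.572]
wrist_force: [0.5, 0.2, -1.2]
width: 0.0428
```

```bash
python3 - <<'E'
from h import *
S=robot.snapshot("scene");T=robot.snapshot("top");P=[]
for i in range(8):
    o=robot.get_obs(); P.append(o["tool_pos"]); robot.snapshot("top")
p=np.mean(P,0)
print(p,o["width"],o["wrist_force"])
a,_=red(S,(140,120,210,220)); print("red",a,_,onz(S,a,p[2]+.0175))
v=[cv2.resize(s["image"][y:y+100,x:x+100,::-1],(400,400),interpolation=cv2.INTER_CUBIC) for s,x,y in((S,120,135),(T,340,155))]
cv2.imwrite("pics/g3.png",np.hstack(v))
E
```

```text
[ 0.59876603 -0.2252684   0.13025087] 0.0424219316944554 [-0.62130976  0.6420954  -1.92344116]
red [164.94594595 171.48648649] [20 49 10  6 37] [ 0.59808861 -0.22713014  0.14775087]
```

View pics/g3.png

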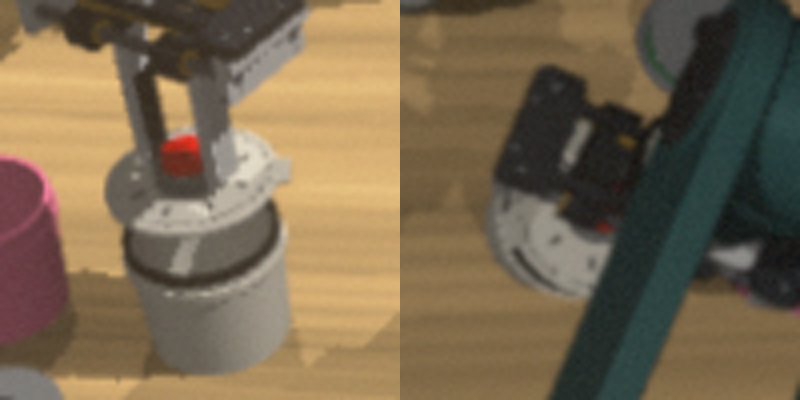

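```bash
python3 - <<'E'
from h import *
S=robot.snapshot("scene"); x0,y0=120,135
im=S["image"][y0:y0+65,x0:x0+80].astype(int)
for r in (45,47,49,51): print(r+y0,[ (c+x0,tuple(im[r,c])) for c in list(range(24,31))+list(range(64,75))])
for u in((166.8,180.5),(167.5,180.5),(168,181.5)): print(onz(S,u,.126))
print(onz(S,(170.4,192.8),.086))
E
```

```text
180 [(144, (np.int64(218), np.int64(178), np.int64(117))), (145, (np.int64(184), np.int64(154), np.int64(110))), (146, (np.int64(122), np.int64(109), np.int64(87))), (147, (np.int64(102), np.int64(93), np.int64(83))), (148, (np.int64(103), np.int64(97), np.int64(85))), (149, (np.int64(102), np.int64(95), np.int64(84))), (150, (np.int64(105), np.int64(96), np.int64(85))), (184, (np.int64(179), np.int64(172), np.int64(157))), (185, (np.int64(157), np.int64(148), np.int64(135))), (186, (np.int64(157), np.int64(148), np.int64(135))), (187, (np.int64(187), np.int64(178), np.int64(161))), (188, (np.int64(185), np.int64(171), np.int64(151))), (189, (np.int64(171), np.int64(154), np.int64(126))), (190, (np.int64(177), np.int64(153), np.int64(123))), (191, (np.int64(198), np.int64(167), np.int64(128))), (192, (np.int64(218), np.int64(181), np.int64(128))), (193, (np.int64(221), np.int64(184), np.int64(123))), (194, (np.int64(222), np.int64(183), np.int64(122)))]
182 [(144, (np.int64(208), np.int64(170), np.int64(114))), (145, (np.int64(161), np.int64(136), np.int64(100))), (146, (np.int64(111
[... 2211 characters left out ...]
, np.int64(138))), (185, (np.int64(111), np.int64(103), np.int64(90))), (186, (np.int64(82), np.int64(72), np.int64(60))), (187, (np.int64(71), np.int64(59), np.int64(45))), (188, (np.int64(105), np.int64(86), np.int64(64))), (189, (np.int64(169), np.int64(139), np.int64(96))), (190, (np.int64(210), np.int64(169), np.int64(113))), (191, (np.int64(211), np.int64(171), np.int64(114))), (192, (np.int64(210), np.int64(171), np.int64(114))), (193, (np.int64(212), np.int64(172), np.int64(115))), (194, (np.int64(212), np.int64(174), np.int64(116)))]
[ 0.60549298 -0.2242026   0.126     ]
[ 0.60539654 -0.22245278  0.126     ]
[ 0.6091795  -0.22016043  0.126     ]
[ 0.60394033 -0.2223058   0.086     ]
```

Call:
carry_out:
  targets:
    - [1,0.8,0.11,-0.11,0]
    - [1,0.8,0,0,0]
    - [1,0.4,0,0,0]
    - [1,0.3,0,0,0]
    - [1,0.2,0,0,0]
    - [1,0.2,0,0,0]
    - [1,0,0,0,0]
    - [1,0,0,0,0]

```text
time: 9.0
tool_pos: [0.598, -0.2239, 0.1027]
ee_rot: [0.207, 1.57, -0.236]
wrist_force: [0.5, -0.7, -1.6]
width: 0.0424
```

Call:
carry_out:
  targets:
    - [1,0.1,0,0,0]
    - [1,0.1,0,0,0]
    - [1,0.1,0,0,0]
    - [1,0,0,0,0]
    - [1,0,0,0,0]

```text
time: 9.5
tool_pos: [0.5978, -0.2238, 0.0994]
ee_rot: [2.633, 1.571, 2.19]
wrist_force: [0.2, -0.2, -1.5]
width: 0.0423
```

No contact force and the plug is already below the seal's top, so it has entered the mouth. I'll keep going.

Call:
carry_out:
  targets:
    - [1,0.1,0,0,0]
    - [1,0.1,0,0,0]
    - [1,0.1,0,0,0]
    - [1,0.1,0,0,0]
    - [1,0,0,0,0]
    - [1,0,0,0,0]

```text
time: 10.1
tool_pos: [0.5978, -0.2238, 0.0954]
ee_rot: [2.095, 1.571, 1.652]
wrist_force: [1.4, -0.4, -1.3]
width: 0.0425
```

Call:
carry_out:
  targets:
    - [1,0.1,0,0,0]
    - [1,0,0,0,0]
    - [1,0.1,0,0,0]
    - [1,0,0,0,0]
    - [1,0,0,0,0]

```text
time: 10.6
tool_pos: [0.598, -0.2239, 0.0938]
ee_rot: [0.157, 1.57, -0.285]
wrist_force: [-0.7, 0.0, 0.7]
width: 0.0425
```

Contact with the seal at about 0.094, as expected. Now I'll press in small steps.

Call:
carry_out:
  targets:
    - [1,0.1,0,0,0]
    - [1,0,0,0,0]
    - [1,0,0,0,0]

```text
time: 10.9
tool_pos: [0.598, -0.2239, 0.0938]
ee_rot: [0.034, 1.57, -0.408]
wrist_force: [-1.5, 0.9, 5.5]
width: 0.0427
```

Call:
carry_out:
  targets:
    - [1,0.1,0,0,0]
    - [1,0,0,0,0]
    - [1,0,0,0,0]

```text
time: 11.2
tool_pos: [0.598, -0.2239, 0.0934]
ee_rot: [0.011, 1.569, -0.431]
wrist_force: [-3.1, 0.9, 7.4]
width: 0.0423
```

Call:
carry_out:
  targets:
    - [1,0.1,0,0,0]
    - [1,0,0,0,0]
    - [1,0,0,0,0]

```text
time: 11.5
tool_pos: [0.5981, -0.2239, 0.0926]
ee_rot: [-0.012, 1.569, -0.455]
wrist_force: [-2.8, 0.6, 8.8]
width: 0.0422
```

Call:
carry_out:
  targets:
    - [1,0.1,0,0,0]
    - [1,0,0,0,0]
    - [1,0,0,0,0]

```text
time: 11.8
tool_pos: [0.598, -0.2239, 0.0917]
ee_rot: [-0.015, 1.569, -0.458]
wrist_force: [-3.7, 2.1, 8.0]
width: 0.0426
```

Call:
carry_out:
  targets:
    - [1,0.1,0,0,0]
    - [1,0,0,0,0]
    - [1,0,0,0,0]

```text
time: 12.1
tool_pos: [0.5981, -0.2239, 0.0907]
ee_rot: [-0.002, 1.569, -0.444]
wrist_force: [-2.9, 1.9, 7.5]
width: 0.0426
```

Call:
carry_out:
  targets:
    - [1,0.1,0,0,0]
    - [1,0,0,0,0]
    - [1,0,0,0,0]

```text
time: 12.4
tool_pos: [0.5981, -0.2239, 0.0898]
ee_rot: [0.005, 1.569, -0.438]
wrist_force: [-3.4, 2.2, 7.6]
width: 0.0427
```

Call:
carry_out:
  targets:
    - [1,0.1,0,0,0]
    - [1,0,0,0,0]
    - [1,0,0,0,0]

```text
time: 12.7
tool_pos: [0.5981, -0.2239, 0.0898]
ee_rot: [-0.021, 1.569, -0.464]
wrist_force: [-4.8, 1.7, 10.6]
width: 0.0427
```

Call:
carry_out:
  targets:
    - [1,0.1,0,0,0]
    - [1,0,0,0,0]
    - [1,0,0,0,0]

```text
time: 13.0
tool_pos: [0.5981, -0.2239, 0.0897]
ee_rot: [-0.037, 1.568, -0.479]
wrist_force: [-6.2, 2.0, 14.7]
width: 0.0424
```

Call:
carry_out:
  targets:
    - [1,0.1,0,0,0]
    - [1,0,0,0,0]
    - [1,0,0,0,0]

```text
time: 13.3
tool_pos: [0.5982, -0.224, 0.0897]
ee_rot: [-0.055, 1.568, -0.497]
wrist_force: [-7.1, 3.2, 17.7]
width: 0.0425
```

The seal is home: 4.1 mm of travel at about 9 N, then the force climbs with no motion. I'll relieve the push, release, lift and check.

Call:
carry_out:
  targets:
    - [1,-0.2,0,0,0]
    - [1,-0.15,0,0,0]
    - [1,0,0,0,0]
    - [0.5,0,0,0,0]
    - [0.4,0,0,0,0]
    - [0.35,0,0,0,0]
    - [0.35,0,0,0,0]
    - [0.35,0,0,0,0]

```text
time: 14.1
tool_pos: [0.5977, -0.2238, 0.0874]
ee_rot: [3.124, 1.57, 2.682]
wrist_force: [-1.0, 0.9, -0.3]
width: 0.0611
```

Call:
carry_out:
  targets:
    - [0.35,-1,0,0,0]
    - [0.35,-2,0,0,0]
    - [0.35,-2,0,0,0]
    - [0.35,-1,0,0,0]
    - [0.35,0,0,0,0]

```text
time: 14.6
tool_pos: [0.599, -0.2244, 0.1508]
ee_rot: [0.016, 1.566, -0.427]
wrist_force: [-0.2, 0.4, -0.3]
width: 0.0611
```

```bash
python3 - <<'E'
from h import *
S=robot.snapshot("scene");P=[]
for i in range(8):
    o=robot.get_obs(); P.append(o["tool_pos"]); robot.snapshot("scene")
p=np.mean(P,0)
print(p,o["width"],o["wrist_force"])
a,_=red(S,(140,140,210,220)); print("red",a,_,onz(S,a,.107))
cv2.imwrite("pics/g4.png",cv2.resize(S["image"][120:240,110:230,::-1],(600,600),interpolation=cv2.INTER_CUBIC))
E
```

```text
[ 0.59747455 -0.22364754  0.14704606] 0.061390912927216046 [ 0.12935467 -0.18876636 -0.51565356]
red [169.36708861 186.07594937] [23 42 13  9 79] [ 0.60336175 -0.22151926  0.107     ]
```

View pics/g4.png

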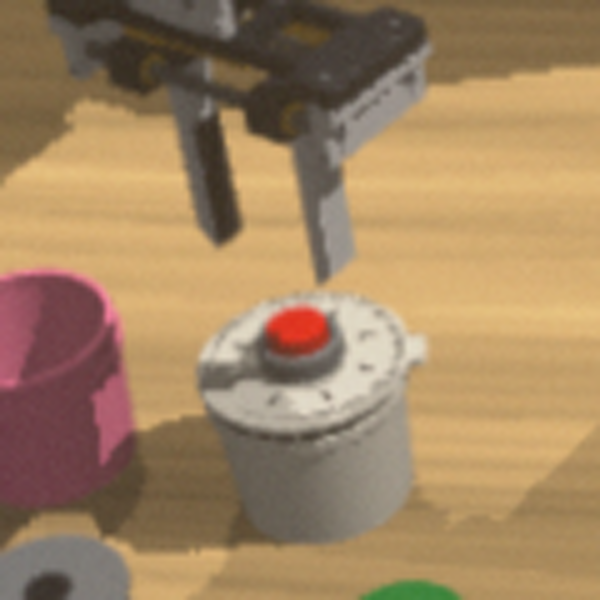

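The view shows the cover seated level on the cup with the button up at crop (298,330), and the fingertip midpoint at about crop (271,261). I'll check the scene camera's bias against the fingertips.

```bash
python3 - <<'E'
from h import *
S=robot.snapshot("scene")
print(onz(S,(164.2,172.2),.147), onz(S,(169.4,186.1),.108))
E
```

```text
[ 0.60001879 -0.22860996  0.147     ] [ 0.60466045 -0.22091552  0.108     ]
```

Relative to the cup, the button is centred within about 1 mm in the same view, and the jaw axis agrees with the grip position. Now I'll shut the fingers and approach the button (top expected at TCP z of about 0.1087, level at about 0.1007).

Call:
carry_out:
  targets:
    - [1,0,0,0,0]
    - [1,0,0,0,0]
    - [1,0,0,0,0]
    - [1,0,0,0,0]
    - [1,0,0,0,0]
    - [1,0,0,0,0]
    - [1,0,0,0,0]
    - [1,0,0,0,0]
    - [1,0,0,0,0]
    - [1,1,0,0,0]
    - [1,1,0,0,0]
    - [1,0.7,0,0,0]
    - [1,0.4,0,0,0]
    - [1,0.2,0,0,0]
    - [1,0,0,0,0]
    - [1,0,0,0,0]
    - [1,0,0,0,0]

```text
time: 16.8
tool_pos: [0.5982, -0.224, 0.1156]
ee_rot: [0.066, 1.57, -0.377]
wrist_force: [0.2, -0.9, 0.8]
width: 0.0003
```

```bash
python3 - <<'E'
from h import *
S=robot.snapshot("scene");P=[];F=[]
for i in range(8):
    o=robot.get_obs(); P.append(o["tool_pos"]);F.append(o["wrist_force"]); robot.snapshot("scene")
print(np.mean(P,0),np.std(P,0),np.mean(F,0),o["width"])
cv2.imwrite("pics/g5.png",cv2.resize(S["image"][140:220,130:210,::-1],(600,600),interpolation=cv2.INTER_CUBIC))
E
```

```text
[ 0.59798973 -0.22388312  0.11525792] [9.57974324e-05 4.00020245e-05 1.80334655e-04] [-0.02774298  0.16138074 -0.01420909] 0.0007893370268147535
```

View pics/g5.png

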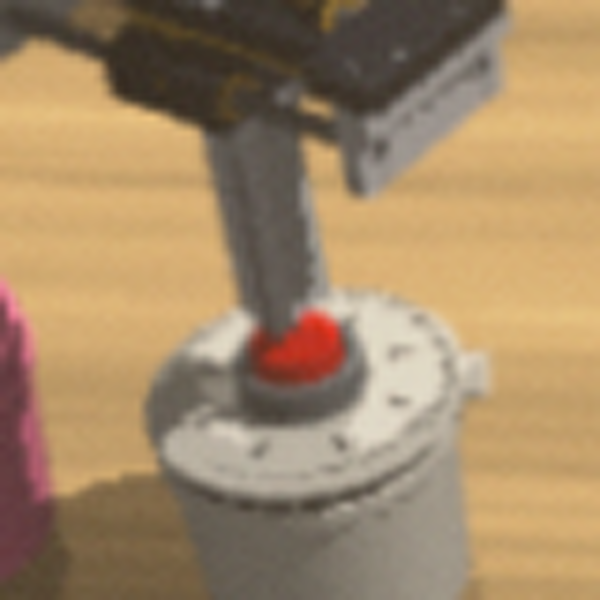

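The crop shows the shut fingertips about 6 mm above the button. They would land roughly at (289,332) against a button centre near (299,340), so about 3 mm short in both x and y. I'll shift and touch down gently.

Call:
carry_out:
  targets:
    - [1,0,0.4,0.15,0]
    - [1,0.2,0,0,0]
    - [1,0.2,0,0,0]
    - [1,0.1,0,0,0]
    - [1,0,0,0,0]
    - [1,0,0,0,0]

```text
time: 17.85
tool_pos: [0.6009, -0.2209, 0.1099]
ee_rot: [2.705, 1.571, 2.262]
wrist_force: [0.4, 0.3, 0.6]
width: 0.0007
```

Call:
carry_out:
  targets:
    - [1,0.1,0,0,0]
    - [1,0.1,0,0,0]
    - [1,0,0,0,0]
    - [1,0,0,0,0]

```text
time: 18.25
tool_pos: [0.6011, -0.2209, 0.1085]
ee_rot: [0.095, 1.57, -0.348]
wrist_force: [-0.6, -0.3, 2.1]
width: 0.0005
```

Call:
carry_out:
  targets:
    - [1,0.1,0,0,0]
    - [1,0.1,0,0,0]
    - [1,0,0,0,0]
    - [1,0,0,0,0]

```text
time: 18.65
tool_pos: [0.6011, -0.2209, 0.1062]
ee_rot: [0.089, 1.57, -0.354]
wrist_force: [0.1, -0.4, 3.4]
width: 0.0006
```

Call:
carry_out:
  targets:
    - [1,0.1,0,0,0]
    - [1,0.1,0,0,0]
    - [1,0.1,0,0,0]
    - [1,0,0,0,0]
    - [1,0,0,0,0]

```text
time: 19.15
tool_pos: [0.6011, -0.221, 0.1033]
ee_rot: [0.132, 1.57, -0.31]
wrist_force: [-0.4, -0.8, 5.8]
width: 0.0
```

Call:
carry_out:
  targets:
    - [1,0.1,0,0,0]
    - [1,0.1,0,0,0]
    - [1,0,0,0,0]
    - [1,0,0,0,0]

```text
time: 19.55
tool_pos: [0.6011, -0.221, 0.1015]
ee_rot: [0.099, 1.57, -0.344]
wrist_force: [0.3, 0.1, 5.4]
width: 0.0005
```

```bash
python3 - <<'E'
from h import *
P=[];F=[]
for i in range(8):
    S=robot.snapshot("scene")
    o=robot.get_obs(); P.append(o["tool_pos"]);F.append(o["wrist_force"])
print(np.mean(P,0),np.std(P,0),np.mean(F,0),np.std(F,0))
E
```

```text
[ 0.60112097 -0.22094943  0.1015141 ] [1.15603725e-05 1.59966666e-05 2.25547537e-05] [-0.32748789 -0.06696834  5.78176915] [0.48498724 0.58895736 0.21137243]
```

Call:
carry_out:
  targets:
    - [1,0.06,0,0,0]
    - [1,0,0,0,0]
    - [1,0,0,0,0]

```text
time: 20.25
tool_pos: [0.6011, -0.2209, 0.101]
ee_rot: [0.068, 1.57, -0.375]
wrist_force: [-0.6, -0.0, 5.6]
width: 0.0007
```

```bash
python3 - <<'E'
from h import *
P=[];F=[]
for i in range(8):
    S=robot.snapshot("scene")
    o=robot.get_obs(); P.append(o["tool_pos"]);F.append(o["wrist_force"])
print(o["time"],np.mean(P,0),np.mean(F,0))
cv2.imwrite("pics/g6.png",cv2.resize(S["image"][140:240,120:220,::-1],(600,600),interpolation=cv2.INTER_CUBIC))
E
```

```text
20.65 [ 0.60112491 -0.2209531   0.10100283] [-0.776217    0.20232587  5.84981439]
```

View pics/g6.png

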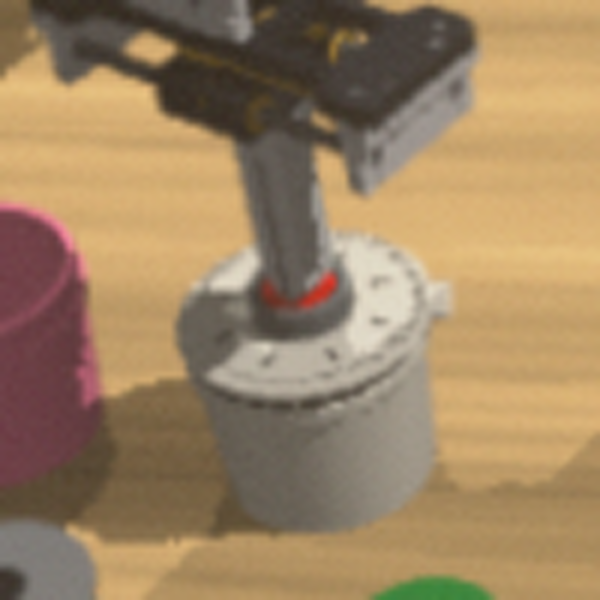

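The shut fingers hold the button level with the collar at crop (300,290), and the cover is level on the cup. Estimated travel is 7.7 mm at 5.9 N, as the spring data predict. I'm handing it in.

```bash
python3 -c "
from bench import robot
print(robot.close_job()); o=robot.get_obs(); print(o['time'],o['tool_pos'],o['wrist_force'])"
```

```text
the job is handed in; nothing more can be done
None
the job is handed in; nothing more can be done
```

I closed the bait cup and handed the job in while the shut fingers were holding the red button level with the grey ring. The clock stood at about 20.7 s of the 51 s allowed.

- **Cover:** I gripped it by the grey ring, set it in the mouth and pressed it down through the ring. The seal gave about 4 mm at 8–10 N, then the push rose to about 19 N with no further movement, so I took it as home. The picture after release showed the cover level with the button up.
- **Button:** I first touched it at a fingertip height of about 108.7 mm and held it at 101.0 mm. That is about 7.7 mm of travel at 5.9 N, close to what the spring figures predict. The last picture shows the button's red face level with the grey ring.
- **Disagreements:**
  - The two cameras differed by up to about 7 mm on the cup's position.
  - The scene camera put the button about 3–4 mm off where my grip said it was. I moved the fingers 4.3 mm to suit that view before pressing, and they landed within the button's face.
- **Not measured:** I judged from the pictures only that the cup had stayed put and the other items were untouched. The system gave no verdict, and no state could be read after hand-in.

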